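# Flick the index wheel and brake it on its mark

### The arm

A 6-joint arm with a two-finger parallel gripper is mounted at the origin on the work surface. World frame = base frame: x ahead of the robot, y to its left, z up, the work surface at z = 0. Lengths are in m, angles in degrees, forces in N, time in s.
With the tool pointing down it reaches from about 0.3 to 0.75 m from the base axis. Payload 8.5 kg.
Tool frame: the origin (TCP) lies on the centre line of the jaws, within the pads' length; the fingertips stand 25 mm ahead of it and the grasp point (between the pads) lies 6 mm ahead of it; z points along the fingers, y is the line along which they close (so a half turn about z gives the same grasp; the last joint's range is limited). The gripper opens to 85 mm and grips with 20 to 120 N. Pads are 22 mm wide; open, the fingers measure 114 mm over their backs; the gripper's body (76 mm by 85 mm) begins 54 mm behind the grasp point. The pads swing forward as they close: fully open they stand 13 mm farther back than shut.
Start: joints at [60.659, 21.807, 74.336, -0, 83.858, -12.336], TCP at [0.161, 0.526, 0.256] pointing down, gripper open.
Joint ranges: [-178.18, 178.18], [-50.72, 133.34], [12.68, 142.11], [-81.47, 261.47], [9.98, 163.14], [-165.26, 165.26]. Speed limits (degrees/s): [136.94, 136.94, 180, 180, 180, 180].

### API

Orientations are given as a 3x3 rotation matrix whose columns are the frame's x, y, z axes.
In Python, from rig import telemetry, optics, env gives the robot as it stands.
- The arm moves only by the tool send_rows, never from a script. Its argument "deltas" is a list that holds one entry, the list of rows, each a list of 7 numbers: the shift along the tool's x, y, z in m, then the turn, a rotation vector about the tool's x, y, z in rad, then the opening, from -1 (shut) to 1 (fully open), so that 0 is half open. In form: [[[x, y, z, ax, ay, az, grip], ...]]. A call has 1 to 12 rows; each row shifts and turns the commanded pose from where the row before left it, along the tool's axes as they then stand; what a row does not reach is not made up. A row lasts 1/8 s, in which the tool goes at most 62.5 mm and 10.7 degrees, less where a joint would pass 70% of its speed; a pose out of reach is approached as far as the arm can. A call is refused whole if a number of a shift passes 0.0625 or a number of a turn 0.188, either way. A call with a gripper value outside its range is refused whole. The fingers move at their own pace and stop on an object; "squeeze" is the grip in N (left out, the last holds). Time passes only in rows, so rows that do not move let the fingers close. It gives the time, the measured TCP pose, the force, the opening and the grip force at its end, in the units of the state.
- telemetry.observe(): the state, without advancing time (a new reading comes with each control period).
- optics.get_image(name): name is "side" or "top" or "wrist"; returns a dict with "image" (420x560x3 uint8, red, green, blue), "range_z" (420x560 float32, m along the optical axis (not along the pixel's ray), 0 where there is no reading), "K" (3x3 intrinsics, pixels), "rvec" (rotation vector, rad) and "tvec" (3), from world to camera coordinates, as OpenCV has them; the wrist camera has in their place "hand_eye" (4x4, takes a point from camera to tool coordinates, whose origin is the TCP and whose axes are the flange's). Camera axes: x right, y down, z forward; pixel columns grow to the right and rows downward; lengths in m; the calibration is good to about 2 mm. A picture is of the moment at which its call begins: read the wrist's pose just before it.
- env.close_job(): hands the job in; it is judged then, once.
The state is a dict: "time_s": time; "q": joint angles; "qvel": joint speeds; "joint_efforts": joint torques, N m; "position": TCP position; "tool_rot": TCP orientation; "ft_force": force on the tool from outside, world axes, zero at the start; "wrist_torque": the same for the moment, N m; "grip_width": finger opening in m; "gripper_force": force on a finger pad.
Only numpy, scipy, OpenCV 4.12 (cv2) and the standard library are available. Lean on these libraries where they do the work, as an engineer would, in place of code of your own. Each camera call takes 0.05 s, during which the arm holds its last target. There are 200 camera calls.

### The job

Flick the index wheel's pin with a fingertip so that the wheel spins and runs freely, untouched, for at least two seconds. Then, while it is still turning, brake it with a fingertip as its mark comes round to the pointer, so that it rests with the mark opposite the pointer (never let it come to rest elsewhere), and take the hand away. Use the fingers only on the wheel, gently and without gripping: the brass blank lying in its hub and the things around stay where they are.

Things in the scene. Friction and masses are not known exactly. Their poses are not given: they have to be found in the camera images.
- index_base: Fixed dark iron base of the index head, 170 x 170 mm plate 18 mm thick with a low column. Origin on the bench on the wheel's axis; z up; its x axis points from the axis to the pointer. The pointer's foot stands outside the rim, 120 to 136 mm from the axis, top 55 mm above the bench, no higher than the wheel's upper face. It may be placed at any yaw.
- index_wheel: Aluminium index wheel: flat level disc 190 mm across, 12 mm thick, turning without limit, either way, about its vertical axis. Origin on the axis at the disc's underside (43 mm above the bench; upper face at 55 mm); z up; x points from the axis through the pin to the mark. Mass 0.75 to 1.15 kg. Left alone it slows by about 0.5 to 1.2 rad/s each second, stops, then stays put.
- pin (a point): Upright black rubber-sleeved pin on the wheel, 14 mm in diameter, spring-mounted to soften knocks: it yields along the rim (1 mm per newton, at most 7 mm, well damped) and springs back; 72 mm from the axis on the wheel's x axis; it rises 28 mm above the upper face (top 83 mm above the bench). This point is half-way up the pin. It is the only tall thing on the wheel; around the hub is a brass rim 51 mm across and 4 mm high.
- mark_end (a point): Outer end of the mark, a dark line 6 mm wide that runs on the wheel from the pin straight out to the rim. The point is on the rim, level with the upper face, 95 mm from the axis; it turns with the wheel.
- pointer_tip (a point): Where the mark's outer end lies when the mark is exactly opposite the pointer: a fixed point just inside the steel pointer's tip, 95 mm from the axis on the base's x axis, 55 mm above the bench.
- dial_blank: Loose brass dial blank, a disc 39 mm across and 5 mm thick with a stub 12 mm across on top (11 mm high in all), lying in the brass rim at the wheel's hub. Origin at the centre of its underside. It rides round with the wheel and stays there.
- loupe: Bystander: black eye loupe, 36 mm across, 34 mm high, standing on the bench. Origin at the centre of its underside.
- polish_jar: Bystander: amber glass jar with a metal cap, 48 mm across, 50 mm high. Origin at the centre of its underside.
- graver: Bystander: engraving tool with a wooden handle, 150 mm long, lying on the bench. Origin under its middle.
- chuck_ring: Bystander: brass ring 56 mm across, 18 mm high. Origin at the centre of its underside.
Mind the look-alikes: they are no part of the job. What is shaped like the dial_blank but blue or red is not meant.

How it is judged:
By the outcome, as a careful person would: the job done as asked, in the order asked, and still so for the second after the job is handed in, with the robot touching nothing.
It also fails if it takes over 58 s, if anything falls off the work surface, if the arm or the gripper's body presses on something with over 40 N, if the wrist force passes 120 N, or if a joint passes its speed limit or range.

## Working session

There is one attempt and no reset: what is moved stays moved. The work goes in short steps, Python scripts to look and compute and a tool call to move; the robot and the scene stay as the last step left them, time stands still between calls to the robot, and variables do not carry over. Pictures are saved under pics/ and viewed, at most 10 in all, crops included, and the job is handed in when it is done.

Besides the shell and the picture viewer there is one more tool, called after "Emit:" by a JSON object that holds its "api" and its "payload", one argument or row to a line. send_rows: Moves the arm, as the interface text tells. Its arguments: {"type":"object","properties":{"deltas":{"type":"array"},"squeeze":{"type":"number"}},"required":["deltas"]}

```bash
mkdir -p pics; ls; python3 - <<'E'
from rig import telemetry, optics
import cv2,numpy as np
s=telemetry.observe();print(s)
for n in("top","side"):
    d=optics.get_image(n);cv2.imwrite(f"pics/{n}0.png",d["image"][:,:,::-1]);print(n,d["K"],d["rvec"],d["tvec"])
E
```

```text
pics
{'time_s': 0.0, 'q': array([ 6.06613484e+01,  2.18396363e+01,  7.43845671e+01,  2.04122853e-03,
        8.38575229e+01, -1.23344648e+01]), 'qvel': array([ 0.07657152,  0.08640101,  0.05864574,  0.04820132, -0.02554836,
        0.07469462]), 'joint_efforts': array([-3.70202661e-04, -4.48477077e+01, -2.31268090e+01, -3.32437166e-04,
        5.00531503e-03,  1.25692787e-05]), 'position': array([0.16069728, 0.52573418, 0.25572554]), 'tool_rot': array([[-9.56282142e-01,  2.92444749e-01, -7.29769085e-04],
       [ 2.92445463e-01,  9.56281417e-01, -1.22608674e-03],
       [ 3.39301985e-04, -1.38590251e-03, -9.99998982e-01]]), 'ft_force': array([0.84760762, 0.08886175, 0.25104974]), 'wrist_torque': array([ 0.02259199, -0.01725522, -0.0101539 ]), 'gripper_force': 0.0, 'grip_width': 0.08584221842948944}
top [[443.91480841   0.         288.39188371]
 [  0.         443.91480841 214.44165362]
 [  0.           0.           1.        ]] [ 2.13484423 -2.12763077  0.1159756 ] [0.02170825 0.56884175 1.05931693]
side [[427.07636205   0.         273.75751269]
 [  0.         427.07636205 204.41912534]
 [  0.           0.           1.        ]] [ 2.098094   -0.17695727  0.09161197] [-0.56083282  0.1188796   1.1224695 ]
```

View pics/top0.png

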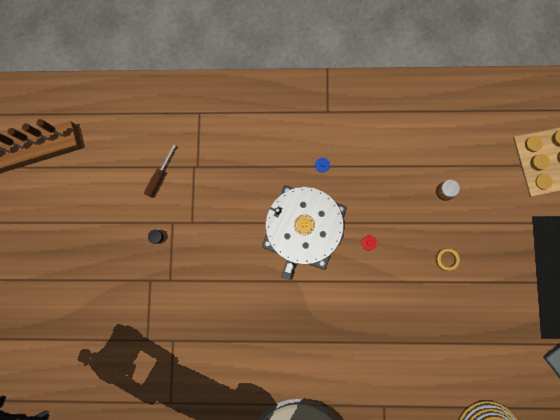

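View pics/side0.png

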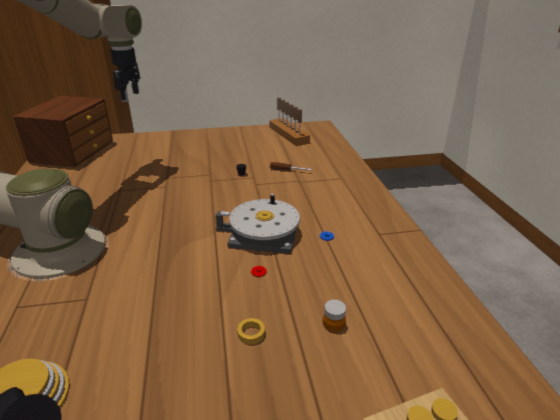

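The top view shows the wheel at about (305,225), its pin at (277,211) and the pointer foot at (289,268). The brass blank sits in the hub; the blue (322,165) and red (369,243) look-alikes lie on the bench and are not used.

```bash
cat > h.py <<'E'
from rig import telemetry, optics
import cv2,numpy as np
def cam(d):
    R=cv2.Rodrigues(np.array(d["rvec"]))[0];return R,np.array(d["tvec"]).ravel(),np.array(d["K"])
def plane(d,px,z):
    R,t,K=cam(d);c=-R.T@t
    r=R.T@np.linalg.inv(K)@np.array([px[0],px[1],1.]);return c+r*(z-c[2])/r[2]
def cloud(d):
    R,t,K=cam(d);Z=d["range_z"];v,u=np.indices(Z.shape)
    p=np.stack([(u-K[0,2])/K[0,0]*Z,(v-K[1,2])/K[1,1]*Z,Z],-1)
    P=(p-t)@R;P[Z==0]=np.nan;return P
E
python3 - <<'E'
from h import *
for n,(a,b,c,e) in dict(top=(250,345,175,290),side=(205,315,185,260)).items():
    d=optics.get_image(n);P=cloud(d);im=d["image"]
    cv2.imwrite(f"pics/{n}c.png",cv2.resize(im[c:e,a:b,::-1],None,fx=5,fy=5,interpolation=cv2.INTER_CUBIC))
    z=P[...,2]
    m=np.zeros(z.shape,bool);m[c:e,a:b]=1
    w=m&(abs(z-.055)<.005); Q=P[w];print(n,"wheel",w.sum(),np.median(Q,0))
    # ellipse fit in the plane
    bright=(im.min(-1)>120)&m&(z>.045)
    cs,_=cv2.findContours(bright.astype(np.uint8),cv2.RETR_EXTERNAL,cv2.CHAIN_APPROX_NONE)
    k=max(cs,key=cv2.contourArea)
    W=np.array([plane(d,p[0],.055)[:2] for p in k]);print("circle",cv2.minEnclosingCircle(W.astype(np.float32)))
    p=m&(z>.068)&(z<.1);print("pin",p.sum(),np.nanmean(P[p],0),np.argwhere(p).mean(0))
    print([plane(d,q,zz).round(4) for q,zz in([(277,211),.083],[(289,268),.055])] if n=="top" else "")
E
```

```text
top wheel 4557 [ 0.53817474 -0.014981    0.05502088]
circle ((0.5417571067810059, -0.015456562861800194), 0.0948520228266716)
pin 34 [0.56972959 0.04287528 0.08011068] [211.70588235 279.79411765]
[array([0.571 , 0.0494, 0.083 ]), array([0.4366, 0.0209, 0.055 ])]
side wheel 2132 [ 0.53381424 -0.02896637  0.05540532]
circle ((0.5396376848220825, -0.016533412039279938), 0.09461156278848648)
pin 32 [0.56973227 0.04258409 0.07754487] [197.34375 271.5    ]
```

View pics/topc.png

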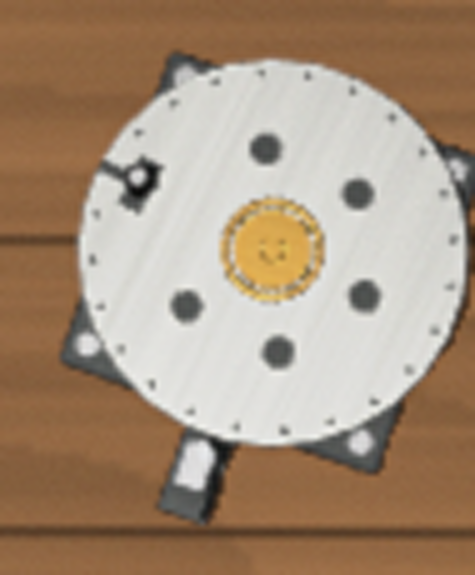

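Emit:
{"api": "send_rows", "payload": {
  "deltas": [
    [[-0.046,-0.033,0,0,0,0,-1],[-0.046,-0.033,0,0,0,0,-1],[-0.046,-0.033,0,0,0,0,-1],[-0.046,-0.033,0,0,0,0,-1],[-0.046,-0.033,0,0,0,0,-1],[-0.046,-0.033,0,0,0,0,-1],[-0.046,-0.033,0,0,0,0,-1],[-0.046,-0.033,0,0,0,0,-1],[-0.046,-0.033,0,0,0,0,-1],[-0.046,-0.033,0,0,0,0,-1],[0,0,0,0,0,0,-1]]
  ],
  "squeeze": 20
}}

```text
time_s: 1.58
position: [0.5059, 0.0731, 0.2556]
tool_rot: [[-0.955, 0.297, -0.001], [0.297, 0.955, -0.0], [0.0, -0.0, -1.0]]
ft_force: [0.0, 1.4, -0.3]
grip_width: 0.0
gripper_force: 0.0
```

```bash
python3 - <<'E'
from h import *
s=telemetry.observe();print(s["time_s"],s["position"],s["tool_rot"],s["grip_width"])
d=optics.get_image("wrist");cv2.imwrite("pics/w0.png",d["image"][:,:,::-1]);print(d["K"],d["hand_eye"])
t=optics.get_image("top")
np.savez("w0.npz",**{k:np.array(v) for k,v in d.items()},p=s["position"],R=s["tool_rot"])
E
```

```text
1.575 [0.50586249 0.07305742 0.25562614] [[-9.55000394e-01  2.96603971e-01 -5.76470477e-04]
 [ 2.96604192e-01  9.55000438e-01 -3.42754004e-04]
 [ 4.48867359e-04 -4.98313769e-04 -9.99999775e-01]] 4.6804936440031795e-05
[[352.33282516   0.         287.58655498]
 [  0.         352.33282516 204.5468069 ]
 [  0.           0.           1.        ]] [[-8.97172484e-04 -9.59974196e-01 -2.80087020e-01  7.17000022e-02]
 [ 9.99997368e-01 -2.69821169e-04 -2.27839464e-03  5.67104513e-04]
 [ 2.11162665e-03 -2.80088327e-01  9.59971911e-01 -1.16844924e-01]
 [ 0.00000000e+00  0.00000000e+00  0.00000000e+00  1.00000000e+00]]
```

View pics/w0.png

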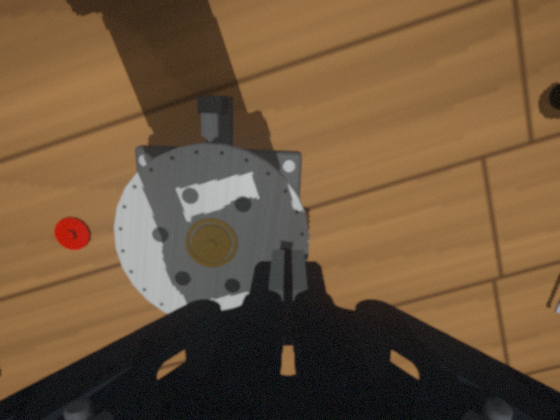

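The wrist view shows the pointer with its tip near (210,142) and its foot at (215,97), base bolts at (143,160) and (289,166), and the closed fingertips at about (255–322, 265).

```bash
cat >> h.py <<'E'
def wplane(w,px,z):
    H=w["hand_eye"];r=np.linalg.inv(w["K"])@np.array([px[0],px[1],1.])
    r=w["R"]@H[:3,:3]@r;c=w["p"]+w["R"]@H[:3,3];return c+r*(z-c[2])/r[2]
C=np.array([.5407,-.016])
def ang(p,c=C): return np.degrees(np.arctan2(p[1]-c[1],p[0]-c[0]))
E
python3 - <<'E'
from h import *
w=dict(np.load("w0.npz"))
d=optics.get_image("top");g=d["image"].min(-1)
f=lambda x,y:(250+x/5-.4,175+y/5-.4)
def yaw(a,b):return np.degrees(np.arctan2(b[1]-a[1],b[0]-a[0]))
B=[plane(d,f(*q),.018) for q in((187,75),(460,168),(360,442),(88,343))]
print("top base centre",np.mean(B,0),"yaws",yaw(B[0],B[3]),yaw(B[1],B[2]),yaw(B[1],B[0])+0,yaw(B[2],B[3]))
b1,b2=wplane(w,(143,160),.018),wplane(w,(289,166),.018);print("wrist bolts",b1,b2,yaw(b1,b2)+90)
for q in((210,142),(209,100)):
    p=wplane(w,q,.055);print("wrist ptr",p,ang(p))
for q in((203,455),(190,500),(212,440)):
    p=plane(d,f(*q),.055);print("top ptr",p,ang(p))
print("mark end",plane(d,f(100,165),.055),ang(plane(d,f(100,165),.055)),"pin",ang(plane(d,f(141,180),.083)),plane(d,f(141,180),.083),"hub",plane(d,f(273,250),.062))
print("wrist hub",wplane(w,(212,243),.062))
# wrist depth cloud of fingertips: extent
Z=w["range_z"];v,u=np.indices(Z.shape);K=w["K"]
p=np.stack([(u-K[0,2])/K[0,0]*Z,(v-K[1,2])/K[1,1]*Z,Z],-1)@w["hand_eye"][:3,:3].T+w["hand_eye"][:3,3]
m=(Z>0)&(abs(p[...,0])<.04)&(abs(p[...,1])<.04)
for z0 in(-.01,0,.005,.01,.015,.02,.025):
    k=m&(abs(p[...,2]-z0)<.003)
    if k.any():print(z0,k.sum(),p[k].min(0).round(4),p[k].max(0).round(4))
E
```

```text
top base centre [ 0.54338955 -0.01579849  0.018     ] yaws 160.36306574590571 159.67579606057419 70.86336969862309 70.26642920618848
wrist bolts [ 0.44770089 -0.06243873  0.018     ] [0.49743185 0.07680614 0.018     ] 160.3459408254584
wrist ptr [0.44957656 0.01774702 0.055     ] 159.67819031386307
wrist ptr [0.41565058 0.0297317  0.055     ] 159.91207615235936
top ptr [0.44236205 0.01807151 0.055     ] 160.8901486336139
top ptr [0.42085988 0.02420332 0.055     ] 161.4547035648822
top ptr [0.44956543 0.01377104 0.055     ] 161.90927644155153
mark end [0.58370345 0.06943593 0.055     ] 63.28198953148039 pin 63.787715317886274 [0.57198394 0.04754296 0.083     ] hub [ 0.540954   -0.01552352  0.062     ]
wrist hub [ 0.53873003 -0.01254644  0.062     ]
-0.01 908 [-0.011  -0.0079 -0.0129] [ 0.0123  0.0107 -0.007 ]
0 558 [ 0.0065 -0.0134 -0.003 ] [0.0121 0.0138 0.003 ]
0.005 508 [ 0.0063 -0.0134  0.002 ] [0.0122 0.0138 0.008 ]
0.01 466 [ 0.0066 -0.0134  0.007 ] [0.0121 0.0138 0.013 ]
0.015 397 [ 0.0067 -0.0134  0.012 ] [0.0122 0.0137 0.018 ]
0.02 202 [ 0.0063 -0.0122  0.0171] [0.0122 0.0125 0.0219]
```

Emit:
{"api": "send_rows", "payload": {
  "deltas": [
    [[0,0,0,0,0,0.041,-1],[-0.0484,0,0,0,0,0,-1],[-0.0484,0,0,0,0,0,-1],[0,0,0.055,0,0,0,-1],[0,0,0.055,0,0,0,-1],[0,0,0.04,0,0,0,-1],[0,0,0.018,0,0,0,-1],[0,0,0,0,0,0,-1]]
  ]
}}

```text
time_s: 2.72
position: [0.5945, 0.0451, 0.0875]
tool_rot: [[-0.944, 0.33, -0.003], [0.33, 0.944, 0.0], [0.003, -0.0, -1.0]]
ft_force: [0.1, 0.2, 0.2]
grip_width: -0.0
gripper_force: 0.0
```

```bash
cat >> h.py <<'E'
C=np.array([.540,-.015])
def pin(n):
    t=telemetry.observe()["time_s"];d=optics.get_image(n);P=cloud(d);z=P[...,2];r=np.hypot(P[...,0]-C[0],P[...,1]-C[1])
    m=(z>.068)&(z<.0855)&(r>.055)&(r<.085);k=m.sum()
    return t,(ang(np.nanmean(P[m],0),C) if k>8 else np.nan),int(k),d,P
E
python3 - <<'E'
from h import *
s=telemetry.observe();print(s["time_s"],s["position"],s["tool_rot"][:,0],s["ft_force"])
for n in("top","side"):
    t,a,k,d,P=pin(n);print(n,t,a,k)
cv2.imwrite("pics/s1.png",cv2.resize(d["image"][150:255,190:330,::-1],None,fx=5,fy=5,interpolation=cv2.INTER_CUBIC))
E
```

```text
2.725 [0.59454857 0.04513684 0.08752001] [-0.9440773   0.32971357  0.00264986] [0.0714412  0.22249148 0.20557207]
top 2.725 nan 0
side 2.775 51.93576523282181 69
```

View pics/s1.png

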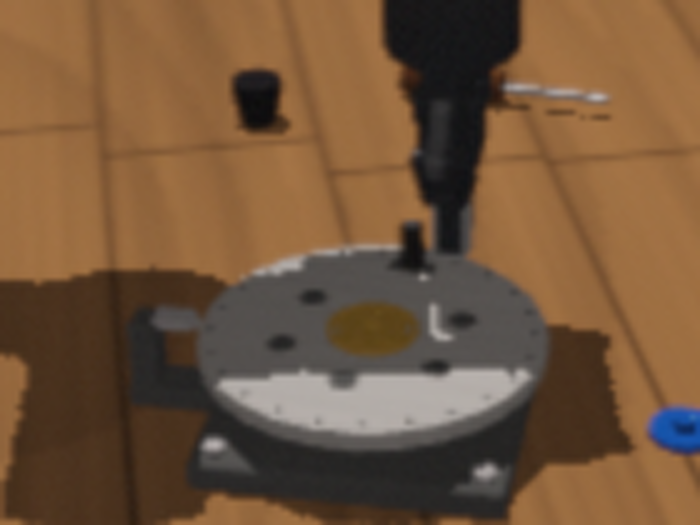

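Emit:
{"api": "send_rows", "payload": {
  "deltas": [
    [[0.01,-0.002,0,0,0,0,-1],[0.022,-0.004,0,0,0,0,-1],[0.032,-0.015,0,0,0,0,-1],[0.006,-0.008,-0.04,0,0,0,-1],[0,0,-0.03,0,0,0,-1],[0.05,-0.033,0,0,0,0,-1],[0.05,-0.033,0,0,0,0,-1]]
  ]
}}

```text
time_s: 3.7
position: [0.4017, 0.0105, 0.159]
tool_rot: [[-0.944, 0.331, 0.002], [0.331, 0.944, -0.001], [-0.002, -0.0, -1.0]]
ft_force: [0.1, -1.0, 0.6]
grip_width: 0.0004
gripper_force: 0.0
```

```bash
python3 - <<'E'
from h import *
s=telemetry.observe();print(s["time_s"],s["position"],s["ft_force"])
for i in range(4):
    for n in("top","side"):
        t,a,k,d,P=pin(n);print(n,round(t,3),a,k)
E
```

```text
3.7 [0.40173068 0.01051522 0.15904286] [ 0.09462017 -1.02980222  0.56005787]
top 3.7 -87.2656137136009 26
side 3.75 -75.52967624583495 41
top 3.8 -57.56095232144251 28
side 3.85 -47.003070649927935 38
top 3.9 -28.88394354691214 31
side 3.95 -18.242205362349406 36
top 4.0 0.026577035866034875 31
side 4.05 10.451123887777742 33
```

Emit:
{"api": "send_rows", "payload": {
  "deltas": [
    [[0,0,0.02,0,0,0,-1],[0,0,0.016,0,0,0,-1],[0,0,0,0,0,0,-1],[0,0,0,0,0,0,-1],[0,0,0,0,0,0,-1],[0,0,0,0,0,0,-1],[0,0,0,0,0,0,-1],[0,0,0,0,0,0,-1]]
  ]
}}

```text
time_s: 5.1
position: [0.4037, 0.0104, 0.1224]
tool_rot: [[-0.943, 0.331, 0.0], [0.331, 0.943, -0.0], [-0.0, -0.0, -1.0]]
ft_force: [0.5, -0.7, -0.6]
grip_width: 0.0
gripper_force: 0.0
```

```bash
python3 - <<'E'
from h import *
s=telemetry.observe();print(s["time_s"],s["position"],s["ft_force"])
for i in range(4):
    for n in("top","side"):
        t,a,k,d,P=pin(n);print(n,round(t,3),a,k)
E
```

```text
5.1 [0.40369635 0.01043342 0.12241521] [ 0.50825127 -0.6545663  -0.64513448]
top 5.1 -74.62508052684225 27
side 5.15 -66.24855897542643 39
top 5.2 -51.578949376425776 27
side 5.25 -44.8343493874914 33
top 5.3 -29.82212759672795 29
side 5.35 -22.85525146717779 35
top 5.4 -7.529372943455592 25
side 5.45 -0.6934650194433575 32
```

```bash
cat > fit.py <<'E'
import numpy as np
T=[3.7,3.8,3.9,4.0,5.1,5.2,5.3,5.4];A=[-87.27,-57.56,-28.88,.03,285.37,308.42,330.18,352.47]
S=[3.75,3.85,3.95,4.05,5.15,5.25,5.35,5.45];B=[-75.53,-47,-18.24,10.45,293.75,315.17,337.14,359.31]
def fit(T,A,T0=5.5,P=160.5):
    c=np.polyfit(np.array(T)-T0,A,2);a=-2*np.radians(c[0]);w=np.radians(c[1])
    print("w %.3f a %.3f th %.1f resid"%(w,a,c[2]),(np.polyval(c,np.array(T)-T0)-A).round(1),"stop t %.2f angle %.0f"%(T0+w/a,c[2]+np.degrees(w*w/2/a)))
    for k in range(1,6):
        th=P+360*k; q=w*w-2*a*np.radians(th-c[2])
        if th>c[2] and q>0:print(k,"t %.2f w %.2f"%(T0+(w-q**.5)/a,q**.5))
if __name__=="__main__":fit(T,A);fit(S,B)
E
python3 fit.py
```

```text
w 3.720 a 0.841 th 374.2 resid [-0.2 -0.2  0.4  0.2 -0.3 -0.4  0.4  0.1] stop t 9.92 angle 845
1 t 6.25 w 3.09
w 3.714 a 0.843 th 370.1 resid [-0.7  0.2  0.5  0.3 -1.1  0.2  0.5  0.1] stop t 9.90 angle 839
1 t 6.27 w 3.06
```

Emit:
{"api": "send_rows", "payload": {
  "deltas": [
    [[-0.041,0.029,0,0,0,0,-1],[-0.04,0.0288,0.015,0,0,0,-1],[0,0,0.02,0,0,0,-1],[0,-0.01,0,0,0,0,-1],[0.006,-0.017,0,0,0,0,-1],[0.004,-0.012,0,0,0,0,-1],[0.002,-0.0085,0,0,0,0,-1],[0,-0.0055,0,0,0,0,-1],[0,-0.003,0,0,0,0,-1],[0,-0.001,0,0,0,0,-1]]
  ]
}}

```text
time_s: 6.75
position: [0.4691, -0.0117, 0.0873]
tool_rot: [[-0.943, 0.331, 0.0], [0.331, 0.943, 0.0], [-0.0, 0.0, -1.0]]
ft_force: [0.4, -0.2, 0.2]
grip_width: 0.0002
gripper_force: 0.0
```

```bash
python3 - <<'E'
from h import *
s=telemetry.observe();p=s["position"];r=p[:2]-C;R=s["tool_rot"];print(s["time_s"],p,s["ft_force"],"rel",r@R[:2,0],r@R[:2,1])
for i in range(2):
  t,a,k,d,P=pin("side")
  z=P[...,2];rr=np.hypot(P[...,0]-C[0],P[...,1]-C[1]);m=(z>.068)&(z<.0855)&(rr>.04)&(rr<.095)
  print(t,a,k)
cv2.imwrite("pics/s2.png",cv2.resize(d["image"][150:255,190:330,::-1],None,fx=5,fy=5,interpolation=cv2.INTER_CUBIC))
E
```

```text
6.75 [ 0.46911888 -0.0117039   0.08732958] [ 0.43304712 -0.23571146  0.24328209] rel 0.06796781644183722 -0.020380695588431925
6.75 -174.57535760388322 46
6.8 -174.70406900013927 43
```

View pics/s2.png

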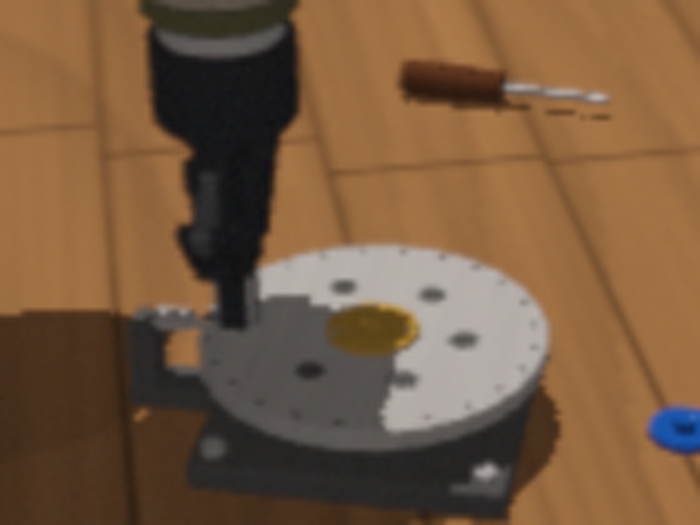

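The finger stands at the pointer and hides the pin behind it. The rest of the rim has no pin in view, so it was caught. Next I lift away and check.

Emit:
{"api": "send_rows", "payload": {
  "deltas": [
    [[0,-0.003,0,0,0,0,-1],[0,-0.003,-0.03,0,0,0,-1],[0,0,-0.05,0,0,0,-1],[0.04,-0.03,-0.05,0,0,0,-1],[0.05,-0.03,-0.02,0,0,0,-1],[0.03,-0.03,0,0,0,0,-1],[0,0,0,0,0,0,-1]]
  ]
}}

```text
time_s: 7.72
position: [0.328, -0.061, 0.2319]
tool_rot: [[-0.943, 0.334, 0.001], [0.334, 0.943, -0.001], [-0.001, -0.0, -1.0]]
ft_force: [0.3, -0.1, 0.7]
grip_width: -0.0
gripper_force: 0.0
```

```bash
python3 - <<'E'
from h import *
for n in("side","top","side","top"):
    t,a,k,d,P=pin(n);print(n,t,a,k)
    if t>8: pass
im=d["image"];cv2.imwrite("pics/t3.png",cv2.resize(im[175:290,250:345,::-1],None,fx=5,fy=5,interpolation=cv2.INTER_CUBIC))
E
```

```text
side 7.725 164.00711764799584 33
top 7.775 160.03735668574421 30
side 7.825 164.7253614832253 34
top 7.875 159.6664719599803 24
```

View pics/t3.png

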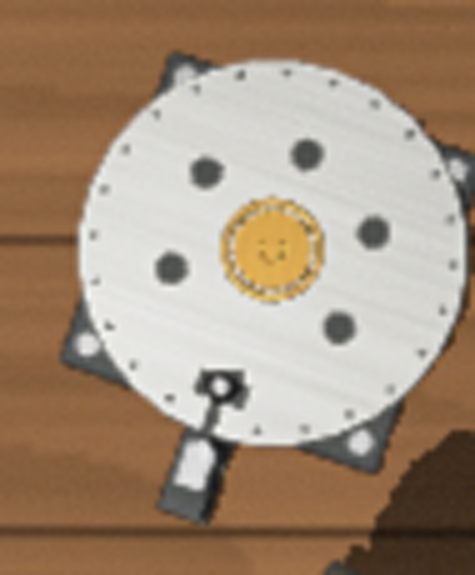

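The mark at about (208,430) runs straight into the pointer at (203,440). The wheel is at rest at about 160° (pointer about 160.4°), the blank is in its hub and the hand is clear.

```bash
python3 -c "
from rig import env;print(env.close_job())"
```

```text
the job is handed in; nothing more can be done
None
```

The job is handed in: I flicked the wheel, it ran untouched for about 3 s, and I braked it on the pin. It rests with its mark within about 1° of the pointer by the camera, the hand clear and the blank still in its hub.

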